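# Give each canister its own lid back

## Task

The lids of the three storage canisters have been mixed up: the blue and red ones are on each other's canisters and the yellow one is lying on the worktop. Close every canister with the lid of its own colour, each lid seated flat all round on its rim, with the canisters left standing upright where they are. Leave the other things on the worktop alone.

Things in the scene. Friction and masses are not known exactly. Their poses are not given: they have to be found in the camera images.
- blue_canister: blue round open-topped canister, loose, about 0.4 kg, 80 mm outside diameter with a thin pale wooden foot, 70 mm high, wall 4 mm, so a mouth of 72 mm inside diameter; empty; origin at the centre of its underside, z up. It stands upright on the worktop, one of three in a row across the back of the free surface, in any order
- blue_mouth (a point): centre of the mouth of the blue canister, level with its rim, 70 mm above its origin
- blue_lid: blue round lid, loose, about 90 g, pale wooden knob on top; origin at the centre of its underside, z up. Above the origin: dark plug 0 to 8 mm (62 mm diameter, widening to 67 mm), blue flange 8 to 13 mm (81 mm diameter), knob 13 to 41 mm (22 mm diameter at its neck, 25 mm from 23 mm up). At the start it sits on the red canister
- blue_seat (a point): centre of the blue lid's flange underside, 8 mm above the lid's origin. All lids fit all canisters: seated, the plug is inside the mouth with about 2 mm play all round, the flange lies on the rim, this point meets the canister's mouth point, and the lid's origin is 62 mm above the canister's
- red_canister: red round open-topped canister, loose, about 0.4 kg, 80 mm outside diameter with a thin pale wooden foot, 70 mm high, wall 4 mm, so a mouth of 72 mm inside diameter; empty; origin at the centre of its underside, z up. It stands upright on the worktop, one of three in a row across the back of the free surface, in any order
- red_mouth (a point): centre of the mouth of the red canister, level with its rim, 70 mm above its origin
- red_lid: red round lid, loose, about 90 g, pale wooden knob on top; origin at the centre of its underside, z up. Above the origin: dark plug 0 to 8 mm (62 mm diameter, widening to 67 mm), red flange 8 to 13 mm (81 mm diameter), knob 13 to 41 mm (22 mm diameter at its neck, 25 mm from 23 mm up). At the start it sits on the blue canister
- red_seat (a point): centre of the red lid's flange underside, 8 mm above the lid's origin. All lids fit all canisters: seated, the plug is inside the mouth with about 2 mm play all round, the flange lies on the rim, this point meets the canister's mouth point, and the lid's origin is 62 mm above the canister's
- yellow_canister: yellow round open-topped canister, loose, about 0.4 kg, 80 mm outside diameter with a thin pale wooden foot, 70 mm high, wall 4 mm, so a mouth of 72 mm inside diameter; empty; origin at the centre of its underside, z up. It stands upright on the worktop, one of three in a row across the back of the free surface, in any order
- yellow_mouth (a point): centre of the mouth of the yellow canister, level with its rim, 70 mm above its origin
- yellow_lid: yellow round lid, loose, about 90 g, pale wooden knob on top; origin at the centre of its underside, z up. Above the origin: dark plug 0 to 8 mm (62 mm diameter, widening to 67 mm), yellow flange 8 to 13 mm (81 mm diameter), knob 13 to 41 mm (22 mm diameter at its neck, 25 mm from 23 mm up). At the start it lies on the worktop, right way up, near its front edge
- yellow_seat (a point): centre of the yellow lid's flange underside, 8 mm above the lid's origin. All lids fit all canisters: seated, the plug is inside the mouth with about 2 mm play all round, the flange lies on the rim, this point meets the canister's mouth point, and the lid's origin is 62 mm above the canister's
- garlic: garlic bulb, 60x57x58 mm, among the task's things at the front; loose bystander, to be left alone; origin at the centre of its underside
- tomato: red tomato, 69x69x71 mm, among the task's things at the front; loose bystander, to be left alone; origin at the centre of its underside
- mug: striped mug, 86x120x90 mm, front left; loose bystander, to be left alone; origin at the centre of its underside
- spice_jar: small spice jar with a red cap, 45 mm diameter, 106 mm high, front right; loose bystander, to be left alone; origin at the centre of its underside
- honey_jar: honey jar with a grey lid, 66x72x102 mm, to the right of the canisters; loose bystander, to be left alone; origin at the centre of its underside
- salt_shaker: glass salt shaker with a grey cap, 44 mm diameter, 90 mm high, far front right; loose bystander, to be left alone; origin at the centre of its underside

How it is judged:
At the end, for the whole second after the job is handed in: Each lid is on the canister of its own colour: flange centre within 6 mm of the mouth centre, lid and canister axes within 0.05 rad; lids and canisters upright (within 0.08 rad), canisters standing on the worktop within 50 mm of where they started, all at rest (distance between blue_seat and blue_mouth below 0.006 m and angle between the z axis of blue_lid and the z axis of blue_canister, either way round below 0.05 rad and angle between each of blue_lid, blue_canister, red_lid, red_canister, yellow_lid, yellow_canister's own z axis and vertical below 0.08 rad and height (world z) of each of blue_canister, red_canister, yellow_canister below 0.006 m and distance of each of blue_canister, red_canister, yellow_canister from where it was at the start of the episode below 0.05 m and linear speed of each of blue_lid, blue_canister, red_lid, red_canister, yellow_lid, yellow_canister below 0.02 m/s and distance between red_seat and red_mouth below 0.006 m and angle between the z axis of red_lid and the z axis of red_canister, either way round below 0.05 rad and distance between yellow_seat and yellow_mouth below 0.006 m and angle between the z axis of yellow_lid and the z axis of yellow_canister, either way round below 0.05 rad); the robot touches nothing.
It fails at once if a canister is tipped over (angle between any of blue_canister, red_canister, yellow_canister's own z axis and vertical above 0.4 rad).
It fails at once if a bystander is shoved more than 40 mm from its place (distance of any of garlic, tomato, mug, spice_jar, honey_jar, salt_shaker from where it was at the start of the episode above 0.04 m).
It also fails if it takes over 72 s, if anything falls off the work surface, if the arm or the gripper's body presses on something with over 40 N, if the wrist force passes 120 N, or if a joint passes its speed limit or range.

## Robot

A 6-joint arm with a two-finger parallel gripper is mounted at the origin on a cart in front of the work surface, level with it; the furniture and walls round the work are solid. World frame = base frame: x ahead of the robot, y to its left, z up, the work surface at z = 0. Lengths are in m, angles in rad, forces in N, time in s.
With the tool pointing down it reaches from about 0.325 to 0.925 m from the base axis. Payload 3.1 kg.
Tool frame: the origin (TCP) lies on the mounting face of the last link; the fingertips stand 173 mm ahead of it and the grasp point (between the pads) lies 155 mm ahead of it; z points along the fingers, y is the line along which they close (so a half turn about z gives the same grasp; the last joint's range is limited). The gripper opens to 85 mm and grips with 20 to 120 N. Pads are 22 mm wide; open, the fingers measure 114 mm over their backs; the gripper's body (76 mm by 85 mm) begins 54 mm behind the grasp point. The pads swing forward as they close: fully open they stand 13 mm farther back than shut.
Start: joints at [-1.318, 0.217, 1.613, -0, 1.311, -0.112], TCP at [0.223, -0.584, 0.405] pointing down, gripper open.
Joint ranges: [-2.75, 2.75], [-0.78, 2.1], [0.31, 2.55], [-1.13, 4.27], [0.13, 2.63], [-2.58, 2.58]. Speed limits (rad/s): [2.79, 2.79, 3.14, 3.14, 3.14, 3.14].

## Interface

Orientations are given as a unit quaternion [x, y, z, w].
In Python, from station import ctrl, optics, ticket gives the robot as it stands (ctrl), with the cameras (optics) and the job (ticket).
- The arm moves only by the tool shift_gripper, called after "Emit:" as a command line: name --pt "numbers of a row" for each row, then --argument value for the rest. Schema: {"type":"object","properties":{"offsets":{"type":"array","items":{"type":"array","items":{"type":"number"},"minItems":7,"maxItems":7},"minItems":1,"maxItems":20},"only":{"type":"string"},"quiet":{"type":"boolean"},"lines":{"type":"string"}},"required":["offsets"],"additionalProperties":false}. offsets is a list of rows, 1 to 20 of them, each of 7 numbers: the opening from 0.0 (shut) to 1.0 (fully open), then dx, dy, dz in units of 5 mm, then a rotation vector rx, ry, rz in units of 0.2 rad; each row is the pose to reach, as a shift and turn from the pose commanded when the call began, along the tool's axes at that moment; what a row does not reach only later rows make up. A row lasts 1/8 s, in which the tool goes at most 0.0625 m and 0.188 rad, less where a joint would pass 70% of its speed; a pose out of reach is approached as far as the arm can. The fingers move at their own pace and stop on an object; the grip force is fixed at half the most. Time passes only in rows, so rows that do not move let the fingers close. The tool returns the time, the measured TCP pose, the force, the opening and the grip force at its end. only (a regular expression) keeps the lines of the reply that match it, lines (a string "A,B") keeps lines A to B, and quiet returns only ok. Input that does not fit is refused with a message, and nothing moves.
- ctrl.get_state(): the state, without advancing time (a new reading comes with each control period).
- optics.grab_frame(name): name is "scene" or "side" or "wrist"; returns a dict with "image" (400x640x3 uint8, red, green, blue), "mtx" (3x3 intrinsics, pixels), "R" (3x3) and "t" (3): a world point X has camera coordinates R X + t. Camera axes: x right, y down, z forward; pixel columns grow to the right and rows downward; lengths in m; the calibration is good to about 2 mm. A picture is of the moment at which its call begins. There is no depth.
- ticket.close_job(): hands the job in; it is judged then, once.
The state is a dict: "t": time; "joints": joint angles; "dq": joint speeds; "joint_torque": joint torques, N m; "ee_pos": TCP position; "tool_rot": TCP orientation; "wrist_force": force on the tool from outside, world axes, zero at the start; "torque": the same for the moment, N m; "opening": opening from 0.0 (shut) to 1.0 (fully open); "grip_force": force on a finger pad.
Only numpy, scipy, OpenCV 4.12 (cv2) and the standard library are available. Lean on these libraries where they do the work, as an engineer would, in place of code of your own. Each camera call takes 0.05 s, during which the arm holds its last target. There are 200 camera calls.

## Working session

There is one attempt and no reset: what is moved stays moved. The work goes in short steps, Python scripts to look and compute and a tool call to move; the robot and the scene stay as the last step left them, time stands still between calls to the robot, and variables do not carry over. Pictures are saved under pics/ and viewed, at most 11 in all, crops included, and the job is handed in when it is done.

```bash
ls; mkdir -p pics; python3 - <<'E'
from station import ctrl, optics, ticket
import cv2
for n in ("scene","side"):
    f=optics.grab_frame(n); cv2.imwrite(f"pics/{n}0.png",f["image"][:,:,::-1]); 
    print(n,f["mtx"].tolist(),(-f["R"].T@f["t"]).round(3),f["R"].round(3).tolist())
s=ctrl.get_state(); print(s)
E
```

```text
pics
station.py
scene [[472.0775423232372, 0.0, 320.5928961257847], [0.0, 472.0775423232372, 195.95075833932893], [0.0, 0.0, 1.0]] [-0.497  0.277  1.424] [[-0.311, -0.95, -0.007], [-0.754, 0.252, -0.607], [0.578, -0.183, -0.795]]
side [[497.9953549080933, 0.0, 321.9731800341659], [0.0, 497.9953549080933, 201.71704085414328], [0.0, 0.0, 1.0]] [ 0.021 -1.605  0.927] [[0.961, -0.276, 0.01], [-0.12, -0.451, -0.884], [0.248, 0.849, -0.467]]
{'t': 0.1, 'joints': array([-1.31820170e+00,  2.17678974e-01,  1.61478685e+00,  1.50826165e-05,
        1.31135408e+00, -1.12226282e-01]), 'dq': array([-0.00196581, -0.00283568, -0.00316162, -0.00024189, -0.00069758,
       -0.0018083 ]), 'joint_torque': array([-5.12089373e-04, -3.98075974e+01, -3.04970741e+01, -1.64743224e-04,
        4.21538047e-03,  2.33779298e-05]), 'ee_pos': array([ 0.22290295, -0.58350436,  0.40349141]), 'tool_rot': array([ 9.83409035e-01,  1.81398537e-01, -7.08257891e-05, -1.11139321e-03]), 'wrist_force': array([-0.19564077,  0.27717893, -0.32887539]), 'torque': array([0.00560379, 0.04213591, 0.02236065]), 'grip_force': 0.0, 'opening': 1.0027921903175543}
```

View pics/scene0.png

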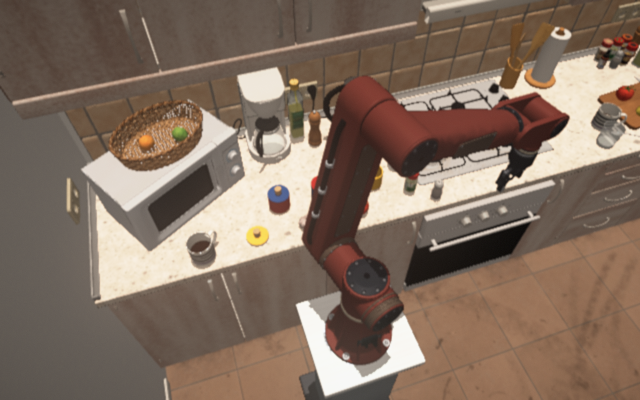

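View pics/side0.png

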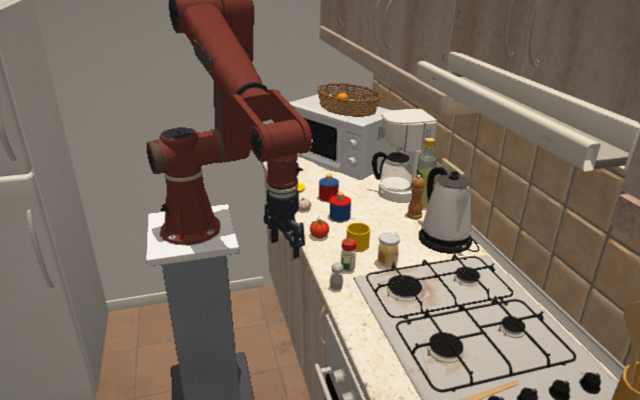

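The scene image shows the yellow lid at (258,236), the red canister with the blue lid at (279,198), and the arm hiding the rest. In the side image, from far to near: red canister with blue lid (328,188), blue canister with red lid (340,208) and open yellow canister (358,237). The garlic is at (304,204) and the tomato at (319,229).

```bash
cat > h.py <<'E'
from station import ctrl, optics, ticket
import cv2, numpy as np
from scipy.spatial.transform import Rotation as Ro
def crop(img,x0,y0,x1,y1,k,name):
    cv2.imwrite("pics/"+name+".png",cv2.resize(img[y0:y1,x0:x1,::-1],None,fx=k,fy=k,interpolation=cv2.INTER_CUBIC))
def ray(f,u,v,z):
    d=f["R"].T@np.linalg.inv(f["mtx"])@np.array([u,v,1.]); c=-f["R"].T@f["t"]
    return c+d*(z-c[2])/d[2]
def proj(f,X):
    p=f["mtx"]@(f["R"]@np.asarray(X,float)+f["t"]); return p[:2]/p[2]
def rows_to(X,yaw=None):
    """tool-axes shift from the current pose to TCP world X; rotvec to pointing down, tool y at angle yaw"""
    s=ctrl.get_state(); R=Ro.from_quat(s["tool_rot"])
    out=R.inv().apply(np.asarray(X)-s["ee_pos"]); r=np.zeros(3)
    y=np.degrees(np.arctan2(*R.as_matrix()[[1,0],1]))
    if yaw is not None:
        T=Ro.from_euler('z',yaw-np.pi/2)*Ro.from_euler('x',np.pi)
        T2=T*Ro.from_euler('z',np.pi)
        r=min(((R.inv()*t).as_rotvec() for t in (T,T2)),key=np.linalg.norm)
    print("t",s["t"],"ee",s["ee_pos"].round(4),"yaw",y,"shift",out.round(4),"rot",r.round(3))
E
python3 - <<'E'
from h import *
f=optics.grab_frame("side"); crop(f["image"],275,165,425,285,5,"c1")
for u,v,z,n in ((328,179,.111,"bluelid knob"),(340,198,.11,"redlid knob"),(358,231,.07,"yellow mouth"),(300,188,.013,"ylid"),(319,237,0,"tomato")): print(n,ray(f,u,v,z).round(3))
f=optics.grab_frame("scene"); print(ray(f,258,237,.013),ray(f,279,190,.1))
E
```

```text
bluelid knob [0.53  0.054 0.111]
redlid knob [ 0.526 -0.108  0.11 ]
yellow mouth [ 0.536 -0.277  0.07 ]
ylid [0.453 0.199 0.013]
tomato [ 0.431 -0.171  0.   ]
[0.42654273 0.21847393 0.013     ] [0.5388385  0.10451673 0.1       ]
```

View pics/c1.png

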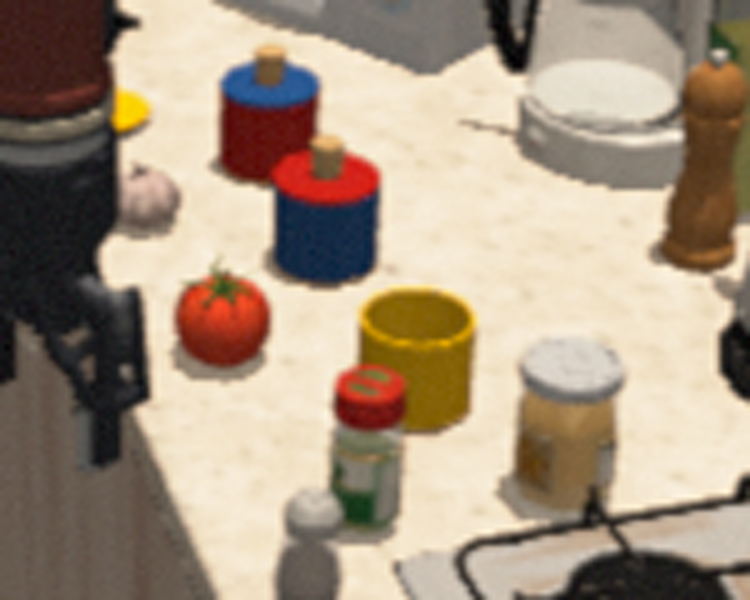

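The crop gives flange centres in full-frame pixels: blue lid top (329,182), red lid top (340.4,200.4), yellow rim (358.4,229). Next I'll go above the yellow lid for a wrist view.

```bash
python3 - <<'E'
from h import *
f=optics.grab_frame("side")
for u,v,z in ((329,182,.075),(340.4,200.4,.075),(358.4,229,.07),(307,204.5,.025),(319.5,229.5,.035)): print(ray(f,u,v,z).round(3))
w=optics.grab_frame("wrist"); s=ctrl.get_state(); R=Ro.from_quat(s["tool_rot"])
c=-w["R"].T@w["t"]; print("cam in tool",R.inv().apply(c-s["ee_pos"]).round(3),"optical axis in tool",R.inv().apply(w["R"][2]).round(3),"cam x in tool",R.inv().apply(w["R"][0]).round(3),w["mtx"][0])
rows_to([.36,.21,.40],0.0); rows_to([.36,.21,.40],0.46)
E
```

```text
[0.548 0.099 0.075]
[ 0.543 -0.062  0.075]
[ 0.541 -0.265  0.07 ]
[0.439 0.029 0.025]
[ 0.431 -0.178  0.035]
cam in tool [ 0.069 -0.     0.031] optical axis in tool [-0.272 -0.001  0.962] cam x in tool [-0.     1.     0.001] [323.5489596    0.         317.19707051]
t 0.3 ee [ 0.223  -0.5838  0.4042] yaw -69.09745143552311 shift [ 0.4112 -0.6926  0.0048] rot [-1.000e-03 -1.000e-03 -1.206e+00]
t 0.3 ee [ 0.223  -0.5838  0.4042] yaw -69.09745143552311 shift [ 0.4112 -0.6926  0.0048] rot [-1.000e-03  1.000e-03  1.476e+00]
```

The rows are not in the units I measure in: shifts go in units of 5 mm and turns go in units of 0.2 rad. I convert before sending: -0.575 m is -115, 0.494 m is 98.8, -1.206 rad is -6.03.

Emit:
shift_gripper --pt "1 98.8 -115 -3.2 0 0 -6.03" --pt "1 98.8 -115 -3.2 0 0 -6.03" --pt "1 98.8 -115 -3.2 0 0 -6.03" --pt "1 98.8 -115 -3.2 0 0 -6.03" --pt "1 98.8 -115 -3.2 0 0 -6.03" --pt "1 98.8 -115 -3.2 0 0 -6.03" --pt "1 98.8 -115 -3.2 0 0 -6.03" --pt "1 98.8 -115 -3.2 0 0 -6.03" --pt "1 98.8 -115 -3.2 0 0 -6.03" --pt "1 98.8 -115 -3.2 0 0 -6.03" --pt "1 98.8 -115 -3.2 0 0 -6.03" --pt "1 98.8 -115 -3.2 0 0 -6.03" --pt "1 98.8 -115 -3.2 0 0 -6.03" --pt "1 98.8 -115 -3.2 0 0 -6.03" --pt "1 98.8 -115 -3.2 0 0 -6.03"

```text
t: 2.17
ee_pos: [0.479, 0.1283, 0.4205]
tool_rot: [0.708, 0.707, -0.0, 0.0]
wrist_force: [-0.8, -0.4, 0.6]
opening: 0.998
grip_force: 0.0
```

```bash
python3 - <<'E'
from h import *
np.set_printoptions(suppress=True)
f=optics.grab_frame("wrist"); cv2.imwrite("pics/w1.png",f["image"][:,:,::-1]); np.savez("w1.npz",**f)
s=ctrl.get_state(); print(s["joints"].round(2),s["ee_pos"])
E
```

```text
[ 0.12 -0.08  1.89 -0.    1.32  0.12] [0.47908154 0.12807623 0.42057586]
```

View pics/w1.png

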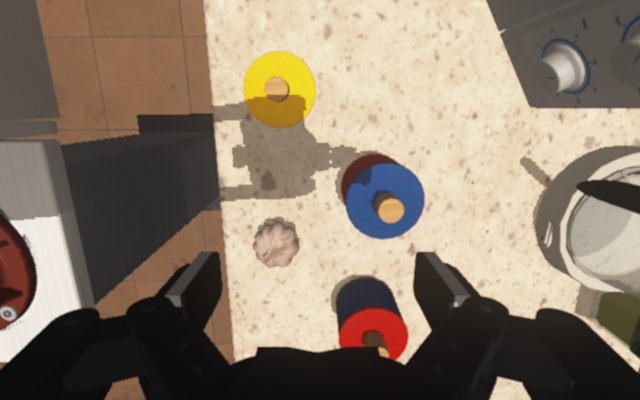

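Wrist view: yellow lid at (280,89), blue lid at (385,200), red lid at (373,336), partly hidden by the gripper, and garlic at (276,242). I'll fit circles by colour and check the diameters.

```bash
cat >> h.py <<'E'
HUE={"yellow":[(20,35)],"blue":[(100,130)],"red":[(0,6),(174,180)]}
def disc(f,col,z,u,v,smin=150,vmin=60,rad=70):
    """circle through the hull of the coloured blob near (u,v), mapped to height z"""
    h=cv2.cvtColor(np.ascontiguousarray(f["image"]),cv2.COLOR_RGB2HSV)
    m=sum(cv2.inRange(h,(a,smin,vmin),(b,255,255)) for a,b in HUE[col])
    k=np.zeros_like(m); cv2.circle(k,(int(u),int(v)),rad,255,-1); m&=k
    n,l,st,c=cv2.connectedComponentsWithStats(m); i=1+st[1:,4].argmax()
    p=cv2.convexHull(np.argwhere(l==i)[:,::-1].astype(np.float32))[:,0]+0.0
    w=np.array([ray(f,a,b,z) for a,b in p])[:,:2]
    A=np.c_[2*w,np.ones(len(w))]; q=np.linalg.lstsq(A,(w**2).sum(1),rcond=None)[0]
    r=np.sqrt(q[2]+q[0]**2+q[1]**2); res=np.linalg.norm(w-q[:2],axis=1)-r
    print(col,"centre",q[:2].round(4),"diam",(2*r).round(4),"rms",res.std().round(4),"bbox",st[i][:4]); return q[:2]
E
python3 - <<'E'
from h import *
f=dict(np.load("w1.npz"))
y=disc(f,"yellow",.0115,280,89,vmin=50); print(ray(f,276,88.5,.041))
disc(f,"blue",.0735,385,200,vmin=90); print(ray(f,391,211,.103))
disc(f,"red",.0735,373,332,vmin=120)
print(ray(f,276,242,.03))
rows_to([*y,.194])
E
```

```text
yellow centre [0.4364 0.2176] diam 0.0789 rms 0.0003 bbox [243  51  72  76]
[0.43669341 0.21722378 0.041     ]
blue centre [0.536  0.1179] diam 0.0497 rms 0.0017 bbox [348 167  54  39]
[0.54705952 0.10580563 0.103     ]
red centre [ 0.5425 -0.0566] diam 0.079 rms 0.0004 bbox [339 308  69  52]
[0.42900999 0.04375954 0.03      ]
t 2.225 ee [0.4791 0.1281 0.4206] yaw -0.12737070090343425 shift [ 0.0896 -0.0428  0.2265] rot [0. 0. 0.]
```

Emit:
shift_gripper --pt "1 17.92 -8.56 30 0 0 0" --pt "1 17.92 -8.56 30 0 0 0" --pt "1 17.92 -8.56 30 0 0 0" --pt "1 17.92 -8.56 30 0 0 0" --pt "1 17.92 -8.56 38 0 0 0" --pt "1 17.92 -8.56 44 0 0 0" --pt "1 17.92 -8.56 46.72 0 0 0" --pt "1 17.92 -8.56 46.72 0 0 0" --pt "0.1 17.92 -8.56 46.72 0 0 0" --pt "0.1 17.92 -8.56 46.72 0 0 0" --pt "0.1 17.92 -8.56 46.72 0 0 0" --pt "0.1 17.92 -8.56 46.72 0 0 0" --pt "0.1 17.92 -8.56 46.72 0 0 0" --pt "0.1 17.92 -8.56 46.72 0 0 0"

```text
t: 3.98
ee_pos: [0.437, 0.2194, 0.188]
tool_rot: [0.707, 0.707, 0.001, 0.0]
wrist_force: [-0.9, -0.4, 5.6]
opening: 0.27
grip_force: 58.8
```

Emit:
shift_gripper --pt "0.1 0 0 -6 0 0 0" --pt "0.1 0 0 -16 0 0 0" --pt "0.1 0 0 -28 0 0 0" --pt "0.1 -109.8 20.6 -42.4 0 0 0" --pt "0.1 -109.8 20.6 -42.4 0 0 0" --pt "0.1 -109.8 20.6 -42.4 0 0 0" --pt "0.1 -109.8 20.6 -42.4 0 0 0" --pt "0.1 -109.8 20.6 -42.4 0 0 0" --pt "0.1 -109.8 20.6 -42.4 0 0 0" --pt "0.1 -109.8 20.6 -42.4 0 0 0" --pt "0.1 -109.8 20.6 -42.4 0 0 0" --pt "0.1 -109.8 20.6 -42.4 0 0 0" --pt "0.1 -109.8 20.6 -42.4 0 0 0" --pt "0.1 -109.8 20.6 -42.4 0 0 0" --pt "0.1 -109.8 20.6 -42.4 0 0 0"

```text
t: 5.85
ee_pos: [0.5393, -0.3283, 0.3982]
tool_rot: [0.707, 0.708, 0.0, -0.001]
wrist_force: [0.1, 0.6, -1.1]
opening: 0.27
grip_force: 59.2
```

```bash
python3 - <<'E'
from h import *
f=optics.grab_frame("wrist"); cv2.imwrite("pics/w2.png",f["image"][:,:,::-1]); np.savez("w2.npz",**f)
print(proj(f,[.541,-.265,.07]),proj(f,[.543,-.06,.075]))
g=optics.grab_frame("scene"); np.savez("s2.npz",**g); print(proj(g,[.541,-.265,.07]))
E
```

```text
[319.92001609 116.24755329] [ 323.81848716 -184.37408095]
[374.37700655 169.98370428]
```

View pics/w2.png

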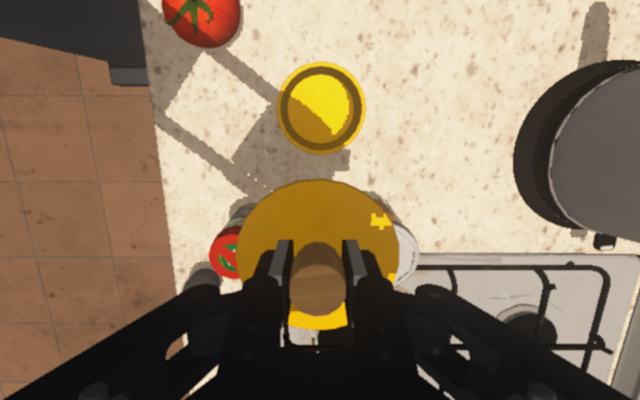

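Wrist view: yellow rim at (321,108); the held lid sits level in the fingers. I'll fit the rim and the held lid's visible edge.

```bash
cat >> h.py <<'E'
def held(f,col,ztop,vmax,v0,smin=120,vmin=40):
    """far edge arc of the held lid's flange top -> circle of fixed radius .0405"""
    from scipy.optimize import least_squares
    h=cv2.cvtColor(np.ascontiguousarray(f["image"]),cv2.COLOR_RGB2HSV)
    m=sum(cv2.inRange(h,(a,smin,vmin),(b,255,255)) for a,b in HUE[col]); m[:v0]=0; m[400:]=0
    n,l,st,c=cv2.connectedComponentsWithStats(m); i=1+st[1:,4].argmax()
    p=cv2.convexHull(np.argwhere(l==i)[:,::-1].astype(np.float32))[:,0]; p=p[p[:,1]<vmax]
    w=np.array([ray(f,a,b,ztop) for a,b in p])[:,:2]
    q=least_squares(lambda q:np.linalg.norm(w-q[:2],axis=1)-.0405,w.mean(0)-[0,.02]).x
    s=ctrl.get_state()
    print("held",q.round(4),"minus tool",(q-s["ee_pos"][:2]).round(4),"rms",(np.linalg.norm(w-q,axis=1)-.0405).std().round(4),"n",len(w)); return q
E
python3 - <<'E'
from h import *
f=dict(np.load("w2.npz"))
c=disc(f,"yellow",.07,321,108,vmin=40,rad=60,smin=120)
q=held(f,"yellow",.3982-.175,250,178)
s=ctrl.get_state(); rows_to([*(c-q+s["ee_pos"][:2]),.26],0.)
E
```

```text
yellow centre [ 0.5419 -0.2587] diam 0.078 rms 0.0002 bbox [277  62  89  92]
held [ 0.5383 -0.3307] minus tool [-0.0012 -0.0024] rms 0.0004 n 23
t 5.95 ee [ 0.5395 -0.3283  0.3988] yaw 0.10169863411666215 shift [0.0719 0.0038 0.1388] rot [-0.001 -0.001  0.002]
```

Emit:
shift_gripper --pt "0.1 14.38 0.76 10 0 0 0" --pt "0.1 14.38 0.76 20 0 0 0" --pt "0.1 14.38 0.76 23 0 0 0" --pt "0.1 14.38 0.76 23 0 0 0" --pt "0.1 14.38 0.76 25 0 0 0" --pt "0.1 14.38 0.76 26.6 0 0 0" --pt "0.1 14.38 0.76 28.2 0 0 0" --pt "0.1 14.38 0.76 29.6 0 0 0" --pt "0.1 14.38 0.76 29.6 0 0 0" --pt "0.1 14.38 0.76 29.6 0 0 0"

```text
t: 7.2
ee_pos: [0.5433, -0.258, 0.251]
tool_rot: [0.707, 0.707, -0.0, -0.0]
wrist_force: [-0.8, 0.3, -0.2]
opening: 0.267
grip_force: 59.2
```

```bash
python3 - <<'E'
from h import *
f=optics.grab_frame("side"); crop(f["image"],300,160,420,260,6,"c3")
E
```

```text
(no output)
```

View pics/c3.png

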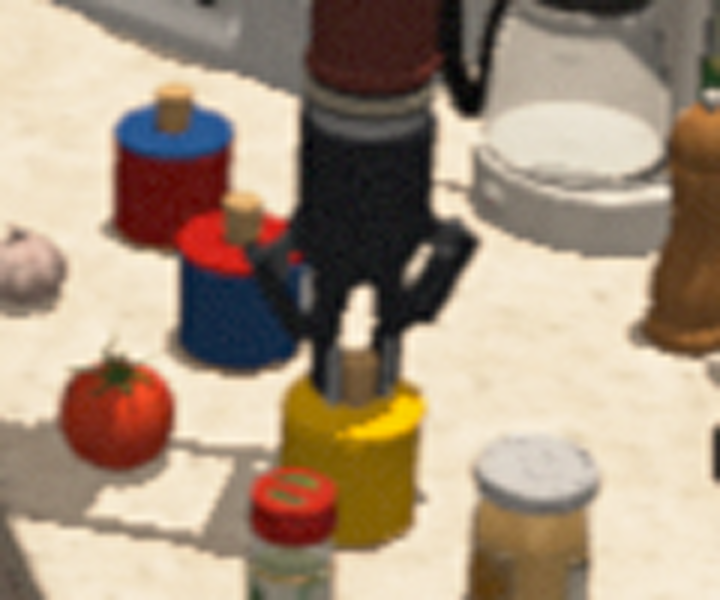

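The lid sits flush on the yellow canister with no force. I'll release it and go to look at the blue lid.

Emit:
shift_gripper --pt "0.6 0 0 0 0 0 0" --pt "0.6 0 0 0 0 0 0" --pt "0.6 0 0 0 0 0 0" --pt "0.6 0 0 -8 0 0 0" --pt "0.6 0 0 -18 0 0 0" --pt "1 67.6 0.4 -29.8 0 0 0" --pt "1 67.6 0.4 -29.8 0 0 0" --pt "1 67.6 0.4 -29.8 0 0 0" --pt "1 67.6 0.4 -29.8 0 0 0" --pt "1 67.6 0.4 -29.8 0 0 0" --pt "1 67.6 0.4 -29.8 0 0 0" --pt "1 67.6 0.4 -29.8 0 0 0" --pt "1 67.6 0.4 -29.8 0 0 0" --pt "1 67.6 0.4 -29.8 0 0 0"

```text
t: 9.0
ee_pos: [0.5453, 0.0788, 0.3996]
tool_rot: [0.708, 0.706, -0.0, -0.0]
wrist_force: [-0.5, 0.4, -0.5]
opening: 0.999
grip_force: 0.0
```

```bash
python3 - <<'E'
from h import *
f=optics.grab_frame("wrist"); cv2.imwrite("pics/w4.png",f["image"][:,:,::-1]); np.savez("w4.npz",**f)
for n in ("side",):
    g=optics.grab_frame(n); crop(g["image"],275,165,415,285,5,"c4")
a=proj(f,[.547,.105,.075]); print(a)
c=disc(f,"blue",.0735,*a,vmin=90,smin=120); disc(f,"blue",.0735,*a,vmin=120,smin=120)
r=proj(f,[.5425,-.0566,.075]);print(r)
disc(f,"red",.0735,*r,vmin=120)
rows_to([*c,.249],0.)
E
```

```text
[319.51074075 157.78330038]
blue centre [0.5609 0.1203] diam 0.0475 rms 0.0043 bbox [308 112  55  53]
blue centre [0.5602 0.1216] diam 0.0459 rms 0.004 bbox [309 112  54  52]
[315.20588507 312.21297844]
red centre [ 0.5427 -0.0572] diam 0.0795 rms 0.0002 bbox [278 278  76  67]
t 9.1 ee [0.5454 0.0788 0.3997] yaw -0.10794012282928842 shift [0.0415 0.0155 0.1507] rot [-0.001  0.    -0.002]
```

View pics/w4.png

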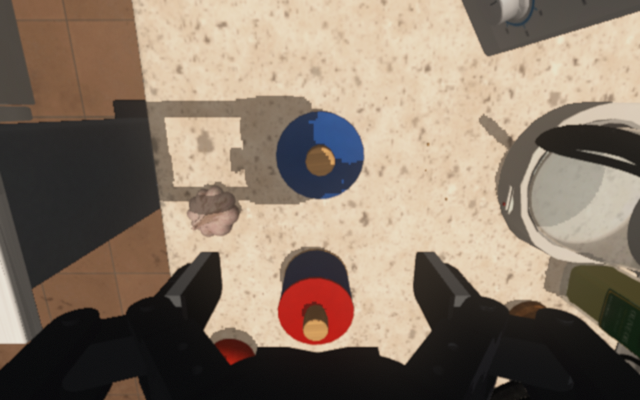

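View pics/c4.png

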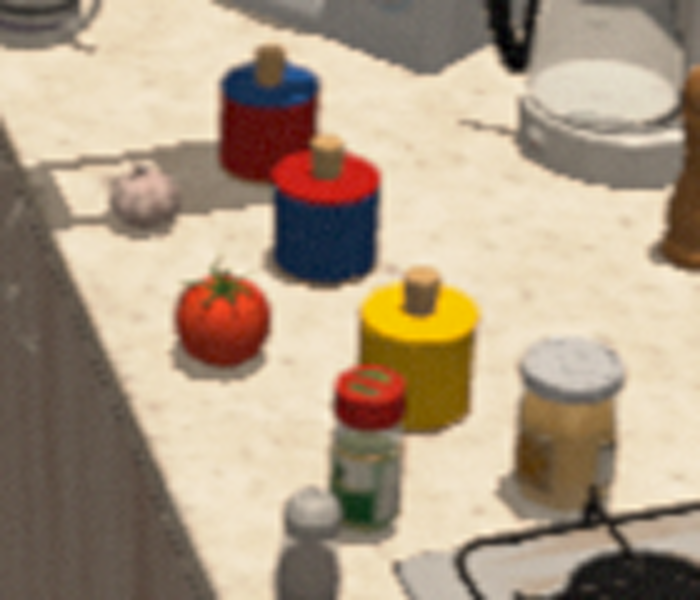

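The yellow lid is flush on its canister. In the wrist view the blue lid is centred at (320,155) and is partly in shadow, so the value threshold was too high; refit.

```bash
python3 - <<'E'
from h import *
f=dict(np.load("w4.npz"))
c=disc(f,"blue",.0735,320,155,vmin=30,smin=100,rad=60); print(ray(f,320,155,.0735))
rows_to([*c,.249],0.)
E
```

```text
blue centre [0.5465 0.1071] diam 0.0766 rms 0.0011 bbox [277 112  86  84]
[0.54745406 0.10732302 0.0735    ]
t 9.1 ee [0.5454 0.0788 0.3997] yaw -0.10794012282928842 shift [0.0283 0.0012 0.1507] rot [-0.001  0.    -0.002]
```

Scaled: 0.1507 m is 30.14, 0.13 m is 26.

Emit:
shift_gripper --pt "1 5.6 0.32 10 0 0 0" --pt "1 5.6 0.32 20 0 0 0" --pt "1 5.6 0.32 26 0 0 0" --pt "1 5.6 0.32 30.14 0 0 0" --pt "1 5.6 0.32 30.14 0 0 0" --pt "0.1 5.6 0.32 30.14 0 0 0" --pt "0.1 5.6 0.32 30.14 0 0 0" --pt "0.1 5.6 0.32 30.14 0 0 0" --pt "0.1 5.6 0.32 30.14 0 0 0" --pt "0.1 5.6 0.32 30.14 0 0 0" --pt "0.1 5.6 0.32 30.14 0 0 0"

```text
t: 10.48
ee_pos: [0.5475, 0.1081, 0.2507]
tool_rot: [0.707, 0.707, 0.001, 0.001]
wrist_force: [-2.6, -1.1, 5.7]
opening: 0.269
grip_force: 59.1
```

Emit:
shift_gripper --pt "0.1 0 0 -3 0 0 0" --pt "0.1 0 0 -8 0 0 0" --pt "0.1 0 0 -14 0 0 0" --pt "0.1 11 -11.2 -14 0 0 0" --pt "0.1 22 -22.3 -14 0 0 0" --pt "0.1 22 -22.3 -6 0 0 0" --pt "0.1 22 -22.3 4 0 0 0" --pt "0.1 22 -22.3 10 0 0 0" --pt "0.1 22 -22.3 12.3 0 0 0" --pt "0.1 22 -22.3 12.3 0 0 0" --pt "0.6 22 -22.3 12.3 0 0 0" --pt "0.6 22 -22.3 12.3 0 0 0" --pt "0.6 22 -22.3 12.3 0 0 0" --pt "0.6 22 -22.3 6 0 0 0" --pt "0.6 22 -22.3 -4 0 0 0" --pt "1 22 -22.3 -16 0 0 0"

```text
t: 12.48
ee_pos: [0.4347, 0.2177, 0.3297]
tool_rot: [0.707, 0.707, -0.001, -0.001]
wrist_force: [1.5, 0.3, 0.0]
opening: 0.794
grip_force: 0.0
```

```bash
python3 - <<'E'
from h import *
rows_to([.5436,-.09,.40],0.)
E
```

```text
t 12.475 ee [0.4347 0.2177 0.3297] yaw -0.009582166563140702 shift [-0.3078  0.1087 -0.0704] rot [-0.003  0.001 -0.   ]
```

Scaled: -0.198 m is -39.6, 0.1087 m is 21.74.

Emit:
shift_gripper --pt "1 -39.6 21.74 -14 0 0 0" --pt "1 -39.6 21.74 -14 0 0 0" --pt "1 -39.6 21.74 -14 0 0 0" --pt "1 -39.6 21.74 -14 0 0 0" --pt "1 -39.6 21.74 -14 0 0 0" --pt "1 -39.6 21.74 -14 0 0 0"

```text
t: 13.22
ee_pos: [0.5437, 0.0202, 0.3987]
tool_rot: [0.707, 0.707, -0.0, -0.001]
wrist_force: [-0.8, 1.0, -0.1]
opening: 1.002
grip_force: 0.0
```

```bash
python3 - <<'E'
from h import *
f=optics.grab_frame("wrist"); cv2.imwrite("pics/w5.png",f["image"][:,:,::-1]); np.savez("w5.npz",**f)
a=proj(f,[.547,.107,.07]); disc(f,"red",.07,*a,vmin=30,smin=100,rad=60); disc(f,"red",.07,*a,vmin=50,smin=150,rad=55)
r=proj(f,[.5427,-.057,.0735]);print(a,r)
c=disc(f,"red",.0735,*r,vmin=120)
b=proj(f,[.436,.218,.0115]); print(b); disc(f,"blue",.0115,*b,vmin=30,smin=100,rad=60)
rows_to([*c,.2495],0.)
E
```

```text
red centre [0.547  0.1059] diam 0.0785 rms 0.0001 bbox [277  40  90  96]
red centre [0.5471 0.106 ] diam 0.0779 rms 0.0001 bbox [277  41  90  94]
[321.7514752   88.05175222] [316.98757526 261.50701553]
red centre [ 0.5427 -0.0572] diam 0.0795 rms 0.0002 bbox [278 224  79  74]
[204.97744026 -30.92342385]
blue centre [0.4366 0.2154] diam 0.0772 rms 0.0002 bbox [177   0  63  18]
t 13.275 ee [0.5434 0.0207 0.3984] yaw 0.02910006899605214 shift [-0.0781 -0.0004  0.1489] rot [-0.002 -0.001  0.001]
```

View pics/w5.png

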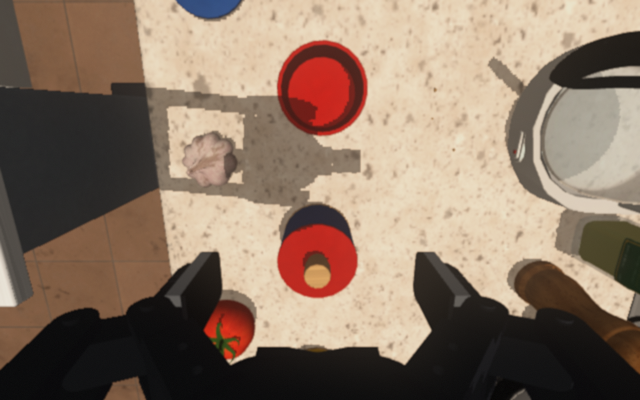

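Red canister open and upright, mouth at (322,88); red lid at (317,261). Fits agree to about 1 mm with the earlier ones, so I'll grasp the red lid.

Scaled: -0.0786 m is -15.72, 0.149 m is 29.8.

Emit:
shift_gripper --pt "1 -15.72 -0.08 10 0 0 0" --pt "1 -15.72 -0.08 18 0 0 0" --pt "1 -15.72 -0.08 26 0 0 0" --pt "1 -15.72 -0.08 29.8 0 0 0" --pt "1 -15.72 -0.08 29.8 0 0 0" --pt "0.1 -15.72 -0.08 29.8 0 0 0" --pt "0.1 -15.72 -0.08 29.8 0 0 0" --pt "0.1 -15.72 -0.08 29.8 0 0 0" --pt "0.1 -15.72 -0.08 29.8 0 0 0" --pt "0.1 -15.72 -0.08 29.8 0 0 0" --pt "0.1 -15.72 -0.08 29.8 0 0 0"

```text
t: 14.65
ee_pos: [0.5444, -0.0587, 0.2518]
tool_rot: [0.707, 0.707, 0.001, 0.001]
wrist_force: [-1.3, 2.1, 5.9]
opening: 0.267
grip_force: 59.0
```

```bash
python3 - <<'E'
from h import *
s=ctrl.get_state()["ee_pos"]; off=np.array([.5427,-.0572])-s[:2]; print(off)
rows_to([*(np.array([.547,.106])-off),s[2]+.001])
E
```

```text
[-0.00169328  0.00150484]
t 14.65 ee [ 0.5444 -0.0587  0.2518] yaw -0.008470525285872723 shift [ 0.1632  0.0043 -0.001 ] rot [0. 0. 0.]
```

Emit:
shift_gripper --pt "0.1 0 0 -3 0 0 0" --pt "0.1 0 0 -8 0 0 0" --pt "0.1 0 0 -16 0 0 0" --pt "0.1 18.6 0.7 -29.6 0 0 0" --pt "0.1 18.6 0.7 -29.6 0 0 0" --pt "0.1 18.6 0.7 -29.6 0 0 0" --pt "0.1 18.6 0.7 -29.6 0 0 0" --pt "0.1 18.6 0.7 -29.6 0 0 0" --pt "0.1 18.6 0.7 -29.6 0 0 0"

```text
t: 15.78
ee_pos: [0.5469, 0.0335, 0.397]
tool_rot: [0.708, 0.707, -0.001, -0.001]
wrist_force: [0.6, -0.3, -1.3]
opening: 0.269
grip_force: 59.0
```

```bash
python3 - <<'E'
from h import *
f=optics.grab_frame("wrist"); s=ctrl.get_state()["ee_pos"]
a=proj(f,[.547,.106,.07]); print(a); c=disc(f,"red",.07,*a,vmin=30,smin=100,rad=58)
q=held(f,"red",s[2]-.175,250,int(a[1])+58)
b=proj(f,[.5427,-.0572,.07]); print(b)
rows_to([*(c-q+s[:2]),.252],0.)
E
```

```text
[318.41969353 104.90265756]
red centre [0.547 0.106] diam 0.0784 rms 0.0001 bbox [274  57  90  94]
held [0.5464 0.0345] minus tool [-0.0007  0.0009] rms 0.0007 n 24
[314.28699659 272.67508813]
t 15.825 ee [0.547  0.0336 0.3972] yaw -0.07635265036945119 shift [0.0714 0.0009 0.1452] rot [-0.002 -0.    -0.001]
```

Emit:
shift_gripper --pt "0.1 14.2 0.1 10 0 0 0" --pt "0.1 14.2 0.1 20 0 0 0" --pt "0.1 14.2 0.1 23 0 0 0" --pt "0.1 14.2 0.1 23 0 0 0" --pt "0.1 14.2 0.1 25 0 0 0" --pt "0.1 14.2 0.1 26.4 0 0 0" --pt "0.1 14.2 0.1 27.8 0 0 0" --pt "0.1 14.2 0.1 28.96 0 0 0" --pt "0.1 14.2 0.1 28.96 0 0 0" --pt "0.1 14.2 0.1 28.96 0 0 0"

```text
t: 17.08
ee_pos: [0.5478, 0.1055, 0.2537]
tool_rot: [0.707, 0.707, 0.0, 0.0]
wrist_force: [-0.6, -0.5, -1.6]
opening: 0.267
grip_force: 59.1
```

Emit:
shift_gripper --pt "0.6 0 0 0 0 0 0" --pt "0.6 0 0 0 0 0 0" --pt "0.6 0 0 0 0 0 0" --pt "0.6 0 0 -8 0 0 0" --pt "0.6 0 0 -18 0 0 0" --pt "1 10 -22 -26 0 0 0" --pt "1 10 -22 -26 0 0 0" --pt "1 10 -22 -26 0 0 0" --pt "1 10 -22 -26 0 0 0"

```text
t: 18.2
ee_pos: [0.4378, 0.1555, 0.384]
tool_rot: [0.707, 0.707, 0.001, 0.001]
wrist_force: [0.1, -0.9, 0.2]
opening: 1.001
grip_force: 0.0
```

```bash
python3 - <<'E'
from h import *
f=optics.grab_frame("wrist"); cv2.imwrite("pics/w6.png",f["image"][:,:,::-1]); np.savez("w6.npz",**f)
a=proj(f,[.547,.106,.0735]); print(a); disc(f,"red",.0735,*a,vmin=60,smin=100,rad=60)
b=proj(f,[.436,.218,.0115]); print(b); c=disc(f,"blue",.0115,*b,vmin=30,smin=100,rad=60)
rows_to([*c,.188],0.)
g=optics.grab_frame("side"); crop(g["image"],295,160,415,260,6,"c6")
E
```

```text
[434.09266857 241.32814783]
red centre [0.5404 0.1144] diam 0.0912 rms 0.0039 bbox [379 184 100  92]
[315.0387021  115.63633184]
blue centre [0.4364 0.2166] diam 0.0779 rms 0.0002 bbox [278  77  76  79]
t 18.25 ee [0.4383 0.1553 0.3836] yaw -0.003506354390625591 shift [ 0.0614 -0.0021  0.1956] rot [ 0.001  0.    -0.   ]
```

View pics/c6.png

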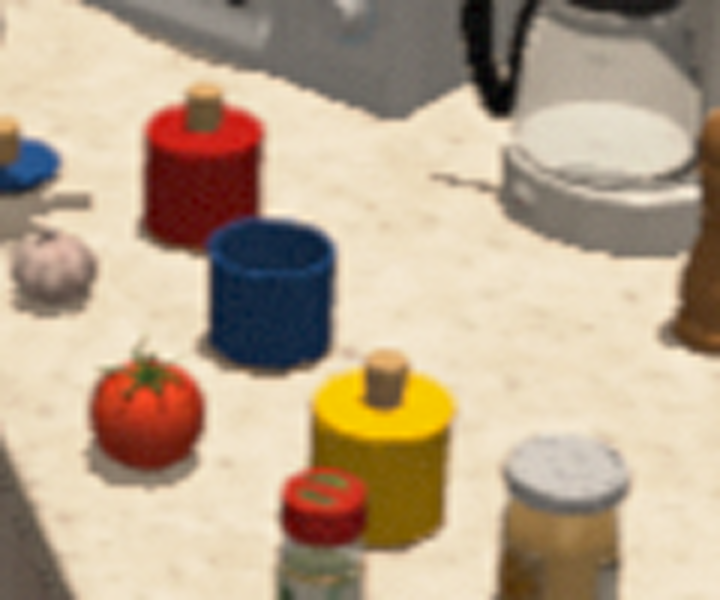

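The red lid looks flush on its canister and the blue canister is open. Now the blue lid.

Emit:
shift_gripper --pt "1 12.2 -0.4 12 0 0 0" --pt "1 12.2 -0.4 24 0 0 0" --pt "1 12.2 -0.4 32 0 0 0" --pt "1 12.2 -0.4 37 0 0 0" --pt "1 12.2 -0.4 39.2 0 0 0" --pt "1 12.2 -0.4 39.2 0 0 0" --pt "0.1 12.2 -0.4 39.2 0 0 0" --pt "0.1 12.2 -0.4 39.2 0 0 0" --pt "0.1 12.2 -0.4 39.2 0 0 0" --pt "0.1 12.2 -0.4 39.2 0 0 0" --pt "0.1 12.2 -0.4 39.2 0 0 0" --pt "0.1 12.2 -0.4 39.2 0 0 0"

```text
t: 19.8
ee_pos: [0.4363, 0.2166, 0.1887]
tool_rot: [0.707, 0.707, 0.001, 0.0]
wrist_force: [-1.3, -1.4, 5.5]
opening: 0.271
grip_force: 58.9
```

Emit:
shift_gripper --pt "0.1 0 0 -3 0 0 0" --pt "0.1 0 0 -10 0 0 0" --pt "0.1 0 0 -20 0 0 0" --pt "0.1 0 0 -32 0 0 0" --pt "0.1 -69 21.3 -42 0 0 0" --pt "0.1 -69 21.3 -42 0 0 0" --pt "0.1 -69 21.3 -42 0 0 0" --pt "0.1 -69 21.3 -42 0 0 0" --pt "0.1 -69 21.3 -42 0 0 0" --pt "0.1 -69 21.3 -42 0 0 0" --pt "0.1 -69 21.3 -42 0 0 0" --pt "0.1 -69 21.3 -42 0 0 0" --pt "0.1 -69 21.3 -42 0 0 0" --pt "0.1 -69 21.3 -42 0 0 0"

```text
t: 21.55
ee_pos: [0.5419, -0.1273, 0.3973]
tool_rot: [0.706, 0.708, -0.0, -0.0]
wrist_force: [-0.3, -0.9, -1.6]
opening: 0.27
grip_force: 59.1
```

```bash
python3 - <<'E'
from h import *
f=optics.grab_frame("wrist"); s=ctrl.get_state()["ee_pos"]; cv2.imwrite("pics/w7.png",f["image"][:,:,::-1])
a=proj(f,[.5427,-.0572,.07]); print(a); c=disc(f,"blue",.07,*a,vmin=25,smin=100,rad=58)
q=held(f,"blue",s[2]-.175,250,int(a[1])+56,smin=100,vmin=25)
rows_to([*(c-q+s[:2]),.252],0.)
E
```

```text
[318.70829512 107.91806922]
blue centre [ 0.5418 -0.0576] diam 0.0578 rms 0.0006 bbox [286  73  63  70]
held [ 0.542  -0.1281] minus tool [-0.     -0.0007] rms 0.0006 n 21
t 21.6 ee [ 0.542  -0.1274  0.3975] yaw 0.09610706662503393 shift [0.0705 0.     0.1455] rot [-0.    -0.     0.002]
```

Scaled: 0.0705 m is 14.1, 0.0004 m is 0.08.

Emit:
shift_gripper --pt "0.1 14.1 0.08 10 0 0 0" --pt "0.1 14.1 0.08 20 0 0 0" --pt "0.1 14.1 0.08 23 0 0 0" --pt "0.1 14.1 0.08 23 0 0 0" --pt "0.1 14.1 0.08 25 0 0 0" --pt "0.1 14.1 0.08 26.6 0 0 0" --pt "0.1 14.1 0.08 28 0 0 0" --pt "0.1 14.1 0.08 29.44 0 0 0" --pt "0.1 14.1 0.08 29.44 0 0 0" --pt "0.1 14.1 0.08 29.44 0 0 0"

```text
t: 22.85
ee_pos: [0.5429, -0.0583, 0.2508]
tool_rot: [0.707, 0.707, 0.0, 0.001]
wrist_force: [-0.2, -1.4, 0.8]
opening: 0.269
grip_force: 59.4
```

Emit:
shift_gripper --pt "0.6 0 0 0 0 0 0" --pt "0.6 0 0 0 0 0 0" --pt "0.6 0 0 0 0 0 0" --pt "0.6 0 0 -8 0 0 0" --pt "0.6 0 0 -18 0 0 0" --pt "1 -4 -24 -30 0 0 0" --pt "1 -4 -24 -30 0 0 0" --pt "1 -4 -24 -30 0 0 0" --pt "1 -4 -24 -30 0 0 0" --pt "1 -4 -24 -30 0 0 0"

```text
t: 24.1
ee_pos: [0.4233, -0.078, 0.3996]
tool_rot: [0.707, 0.707, -0.0, -0.001]
wrist_force: [0.2, 0.5, 0.9]
opening: 1.002
grip_force: 0.0
```

```bash
python3 - <<'E'
from h import *
f=optics.grab_frame("wrist"); g=optics.grab_frame("side")
k=lambda im,x0,y0,x1,y1,s:cv2.resize(im[y0:y1,x0:x1,::-1],(s,400),interpolation=cv2.INTER_CUBIC)
cv2.imwrite("pics/fin.png",np.hstack([k(f["image"],320,0,640,400,320),k(g["image"],295,160,415,260,480)]))
print(proj(f,[.543,-.057,.0735]),ctrl.get_state()["ee_pos"])
E
```

```text
[448.17659298 163.58331086] [ 0.42337938 -0.07797471  0.39938277]
```

View pics/fin.png

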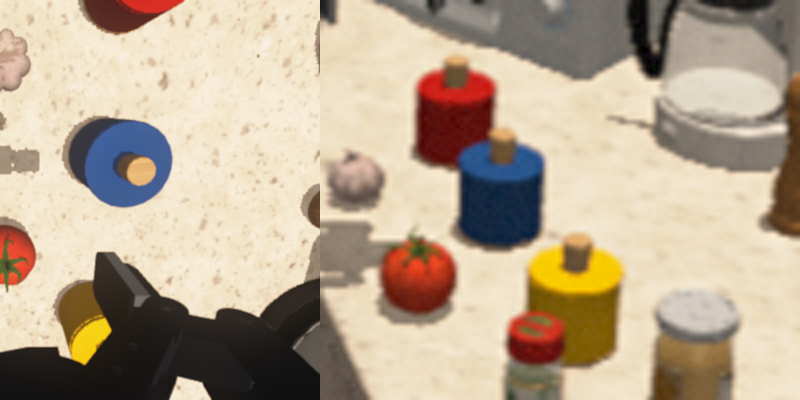

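All three lids lie flush. In the side view the knob tops of the blue (340.7,193.2) and red (329,175) lids are where the originally seated lids' knobs were. The bystanders haven't moved.

```bash
python3 -c "
from station import ctrl, optics, ticket
print(ticket.close_job())"
```

```text
the job is handed in; nothing more can be done
None
```

The job is handed in: in the last pictures all three canisters were closed with their own lids, seated flat, and the bystanders I could see had not moved; the hand-in returned no verdict.

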